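# Click the swivel vise round to sixty degrees

### The arm

A 6-joint arm with a two-finger parallel gripper is mounted at the origin on a cart in front of the work surface, level with it; the furniture and walls round the work are solid. World frame = base frame: x ahead of the robot, y to its left, z up, the work surface at z = 0. Lengths are in m, angles in degrees, forces in N, time in s.
With the tool pointing down it reaches from about 0.325 to 0.85 m from the base axis. Payload 15.5 kg.
Tool frame: the origin (TCP) lies midway between the tips of the shut fingers; the grasp point (between the pads) lies 19 mm behind it; z points along the fingers, y is the line along which they close (so a half turn about z gives the same grasp; the last joint's range is limited). The gripper opens to 91 mm and grips with 3 to 60 N. Pads are 32 mm wide; open, the fingers measure 118 mm over their backs; the gripper's body (76 mm by 178 mm) begins 60 mm behind the grasp point.
Start: joints at [-69.013, 28.281, 77.091, -0, 74.628, -5.472], TCP at [0.278, -0.56, 0.214] pointing down, gripper open.
Joint ranges: [-166.48, 166.48], [-47.26, 123.95], [12.59, 153.08], [-70.14, 250.14], [6.76, 159.57], [-176.63, 176.63]. Speed limits (degrees/s): [108.29, 108.29, 147.25, 172.46, 172.46, 172.46].

### API

Orientations are given as a 3x3 rotation matrix whose columns are the frame's x, y, z axes.
In Python, from bench import ctrl gives the robot as it stands. The module is installed in compiled form; this text tells all that it offers. Calls block until the motion is done:
- ctrl.goto(position, orientation): joint-space move of the TCP to a pose.
- ctrl.move_l(position, vel=0.15, ori=None, contact_N=None): straight line of the TCP; ori=None keeps the orientation; vel is the mean speed in m/s. With contact_N (N) it stops when the force on the tool has changed by that much, and returns True; else False.
- ctrl.movej(angles): joint-space move.
- ctrl.command_gripper(opening): opening from 0.0 (shut) to 1.0 (fully open); the grip force is fixed at half the most; returns when the fingers have stopped.
- ctrl.sleep(seconds).
- ctrl.ik(position, orientation): joint angles nearest the present ones, or None.
- ctrl.read_camera(name): name is "scene" or "top"; returns the picture (400x640x3 uint8, blue, green, red); there is no depth.
- ctrl.camera_params(name): a dict with "fx", "fy", "cx", "cy" (pixels), "pose" (4x4, takes a point from camera to world coordinates). Camera axes: x right, y up, looking along -z (the intrinsics and any distortion apply to the point x, -y, -z); pixel columns grow to the right and rows downward; lengths in m; the calibration is good to about 2 mm. A picture is of the moment at which its call begins. camera_params takes no time and is no camera call.
A pose or a line that the arm cannot do raises ctrl.MotionError and nothing moves.
- ctrl.sign_off(): hands the job in; it is judged then, once.
Readings, each from a call of its own:
- ctrl.current_t(): time.
- ctrl.current_q(): joint angles.
- ctrl.current_dq(): joint speeds.
- ctrl.current_effort(): joint torques, N m.
- ctrl.current_tool_pos(): TCP position.
- ctrl.current_eef_rot(): TCP orientation.
- ctrl.current_contact_force(): force on the tool from outside, world axes, zero at the start.
- ctrl.current_wrist_torque(): the same for the moment, N m.
- ctrl.current_grip_width(): opening from 0.0 (shut) to 1.0 (fully open).
- ctrl.current_grasp_force(): force on a finger pad.
Only numpy, scipy, OpenCV 4.12 (cv2) and the standard library are available. Lean on these libraries where they do the work, as an engineer would, in place of code of your own. Each camera call takes 0.05 s, during which the arm holds its last target. There are 200 camera calls.

### The job

The beech block in the blue vise is to be drilled at an angle: turn the blue vise anticlockwise (seen from above) on its swivel base, which clicks every 30 degrees, until its lever has clicked home over the yellow mark, the second click (60 degrees) past the white zero mark. The black upright grip on the lever is there to turn it by; let go of it there and leave the red vise's setting as it is.

Things in the scene. Friction and masses are not known exactly. Their poses are not given: they have to be found in the camera images.
- blue_vise (a joint): swivel angle (rad) of the blue vise, which holds a beech block: 0 with its lever over the white mark, positive anticlockwise from above, 1.047 over the yellow mark. Range -1.10 to 1.65. A sprung click stop holds it at every 0.524 (0, 0.524, 1.047), draws it in from either side and takes 2 to 4 N at the grip to overcome. Starts at -0.524 or 0, rarely caught between.
- blue_vise_knob (a point): holding point on the blue vise's grip: black, upright, round, 22 mm thick, from 34 to 96 mm above the bench, at the end of a flat steel lever (below 34 mm); fixed to the vise, it swings round with it and does not spin by itself. The point is on the grip's axis, 20 mm below its top, 76 mm above the bench, 125 mm from the swivel axis.
- blue_vise_base: round dark steel base of the blue vise, 168 mm wide, 16 high, fixed; origin on the swivel axis at bench height. At swivel angle q the lever points along the base's -x axis turned anticlockwise by q. White mark on its -x side, yellow mark 60 degrees anticlockwise of it, metal dots at other clicks. Vise and block: up to 91 mm high, within 85 mm of the axis but for lever and grip.
- red_vise_knob (a point): the same point on the black grip of the red vise, which is alike in size but holds nothing; not to be turned (a shift of 30 mm of this point counts as turned).

How it is judged (in metres and radians):
At the end, for the whole second after the job is handed in: The blue vise rests released with its lever over the yellow mark, 60 degrees anticlockwise of zero within about 10 degrees; the grip of the red vise is within 30 mm of where it began (value of joint blue_vise between 0.867 and 1.227 rad and velocity of joint blue_vise between -0.05 and 0.05 rad/s and distance of red_vise_knob from where it was at the start of the episode below 0.03 m); the robot touches nothing.
It fails at once if the red vise is turned off its setting (distance of red_vise_knob from where it was at the start of the episode above 0.03 m).
It also fails if it takes over 38 s, if anything falls off the work surface, if the arm or the gripper's body presses on something with over 40 N, if the wrist force passes 120 N, or if a joint passes its speed limit or range.

## Working session

There is one attempt and no reset: what is moved stays moved. The work goes in short steps, each a Python script; the robot and the scene stay as the last script left them, time stands still between calls to the robot, and variables do not carry over. Pictures are saved under pics/ and viewed, at most 10 in all, crops included, and the job is handed in when it is done.

```bash
mkdir -p pics; python3 - <<'E'
from bench import ctrl
import cv2
for n in("top","scene"):
    cv2.imwrite(f"pics/{n}0.png",ctrl.read_camera(n)); p=ctrl.camera_params(n); print(n,p)
E
```

```text
top {'fx': 387.6564084942842, 'fy': 387.6564084942842, 'cx': 320.8231838594231, 'cy': 209.5513941474026, 'pose': array([[ 0.01642909,  0.99721484, -0.07275063,  0.44860861],
       [-0.99986127,  0.01618593, -0.0039307 , -0.020637  ],
       [-0.00274222,  0.07280511,  0.99734242,  1.05450131],
       [ 0.        ,  0.        ,  0.        ,  1.        ]])}
scene {'fx': 421.5812356779198, 'fy': 421.5812356779198, 'cx': 323.98215678592027, 'cy': 199.1431218048825, 'pose': array([[-8.99754435e-01,  3.08330445e-01, -3.08827289e-01,
         1.51174857e-01],
       [-4.36396539e-01, -6.35929571e-01,  6.36515233e-01,
         7.20082334e-01],
       [-1.35380226e-04,  7.07478564e-01,  7.06734790e-01,
         8.84417391e-01],
       [ 0.00000000e+00,  0.00000000e+00,  0.00000000e+00,
         1.00000000e+00]])}
```

View pics/top0.png

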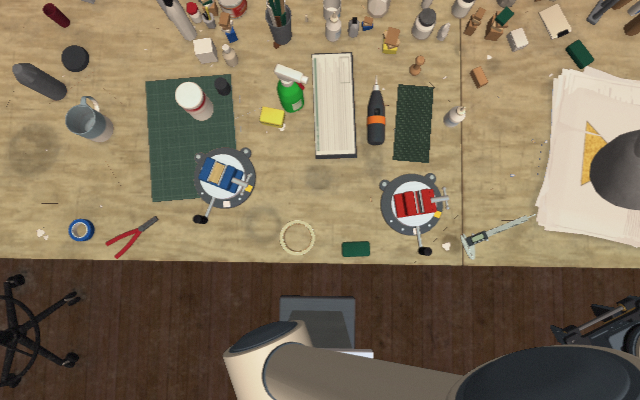

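View pics/scene0.png

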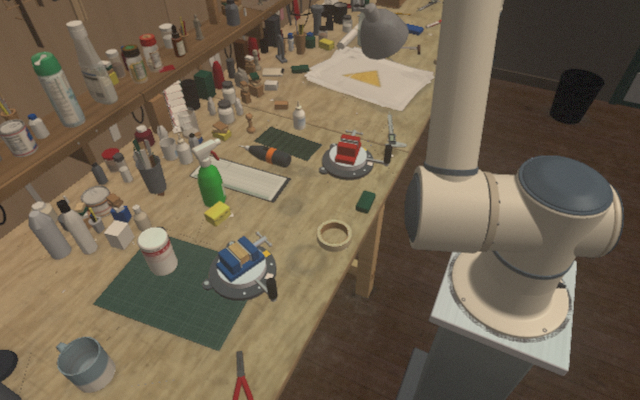

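The top view shows the blue vise centred near (224,178). Its grip is near (201,219), the white mark near (227,204) and the yellow mark near (250,188), so the lever sits about one click clockwise of zero. The red vise is at (411,204) with its grip at (425,251).

```bash
cat > h.py <<'E'
import numpy as np, cv2
from bench import ctrl
def ray(n,u,v):
    p=ctrl.camera_params(n); T=p["pose"]
    d=T[:3,:3]@np.array([(u-p["cx"])/p["fx"],-(v-p["cy"])/p["fy"],-1.]); return T[:3,3],d
def plane(n,u,v,z):
    o,d=ray(n,u,v); return (o+d*(z-o[2])/d[2])
def project(n,X):
    p=ctrl.camera_params(n); T=p["pose"]; c=T[:3,:3].T@(np.asarray(X)-T[:3,3])
    return p["cx"]-p["fx"]*c[0]/c[2], p["cy"]+p["fy"]*c[1]/c[2]
E
python3 - <<'E'
from h import *
a=cv2.imread("pics/top0.png")[140:240,170:270]; b=cv2.imread("pics/scene0.png")[220:320,195:295]
print(plane("top",224,178,.016),plane("top",227,204,.016),plane("top",250,188,.016),plane("top",201,219,.096),plane("top",425,251,.096),plane("top",412,204,.016))
cv2.imwrite("pics/c0.png",np.hstack([cv2.resize(i,(400,400),interpolation=cv2.INTER_CUBIC) for i in(a,b)]))
E
```

```text
[0.60564255 0.24663603 0.016     ] [0.53523924 0.23611632 0.016     ] [0.57956051 0.17549635 0.016     ] [0.4902477  0.27950005 0.096     ] [ 0.42053816 -0.27458617  0.096     ] [ 0.54329274 -0.26127114  0.016     ]
```

View pics/c0.png

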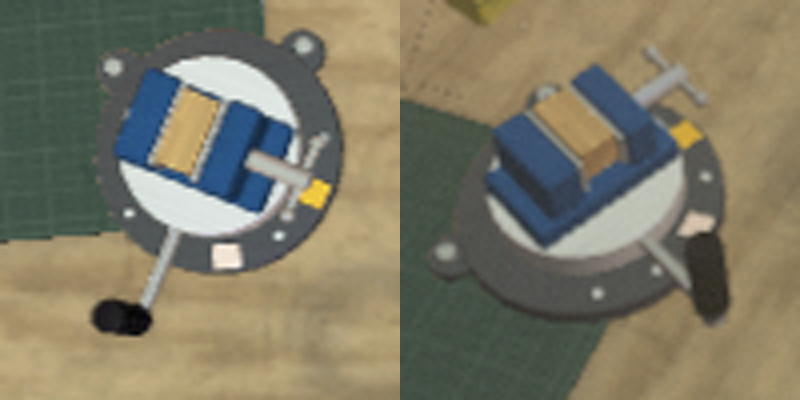

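The crops confirm the lever is about −30° from the white mark, so it needs a 90° anticlockwise turn. Next I measure the swivel axis and grip more precisely and check that the arc is reachable.

```bash
cat >> h.py <<'E'
def tri(u,w):
    (o1,d1),(o2,d2)=ray("top",*u),ray("scene",*w)
    s=np.linalg.lstsq(np.c_[d1,-d2],o2-o1,rcond=None)[0]
    p,q=o1+s[0]*d1,o2+s[1]*d2; return (p+q)/2,np.linalg.norm(p-q)
def rot(a):  # tool down, y axis horizontal along angle a
    y=np.array([np.cos(a),np.sin(a),0]); z=np.array([0,0,-1.]); return np.c_[np.cross(y,z),y,z]
E
python3 - <<'E'
from h import *
t=lambda x,y:(169.6+x/4,139.6+y/4); s=lambda x,y:(194.6+(x-400)/4,219.6+y/4)
C=plane("top",*t(220.5,150),.016); W=plane("top",*t(227,256),.016); Y=plane("top",*t(316,194),.016)
print("axis",C,"white",W,"yellow",Y)
for P in(W,Y): print(np.degrees(np.arctan2(*(P-C)[1::-1])),np.linalg.norm((P-C)[:2]))
print("tri white",tri(t(227,256),s(697,222)),"yellow",tri(t(316,194),s(686,134)))
K=plane("top",*t(109,316),.096); print("grip",K,tri(t(109,316),s(707,243)))
print(np.degrees(np.arctan2(*(K-C)[1::-1])),np.linalg.norm((K-C)[:2]))
# mask check
a=cv2.imread("pics/top0.png"); m=(a.max(2)<45).astype(np.uint8); n,l,st,ce=cv2.connectedComponentsWithStats(m[200:235,180:220]); print(st[1:],ce[1:]+[180,200])
for a0 in(0,180):
    print([np.round(ctrl.ik([C[0]+.125*np.cos(b),C[1]+.125*np.sin(b),.057],rot(b+np.pi/2+np.radians(a0))) if True else 0,0) for b in np.radians([165,210,255])])
E
```

```text
axis [0.60812796 0.24475921 0.016     ] white [0.5362908  0.23790313 0.016     ] yellow [0.57922819 0.17926739 0.016     ]
-174.5482507003155 0.07216358413268152
-113.81056776357582 0.07158474218371723
tri white (array([0.53620218, 0.23738217, 0.01829922]), np.float64(0.00023097023765423073)) yellow (array([0.57964387, 0.17966698, 0.01448438]), np.float64(0.0004898650407589001))
grip [0.49107125 0.28982604 0.096     ] (array([0.49056801, 0.28989812, 0.09492818]), np.float64(0.001212148334897596))
158.9432980535302 0.12543242096620558
[[14 15 14  9 95]] [[200.08421053 219.05263158]]
[array([ 24.,  35.,  95.,  -0.,  50., 129.]), array([ 14.,  33., 100.,  -0.,  47.,  74.]), array([ 6., 36., 91., -0., 52., 21.])]
[array([ 24.,  35.,  95.,  -0.,  50., -51.]), array([  14.,   33.,  100.,   -0.,   47., -106.]), array([   6.,   36.,   91.,   -0.,   52., -159.])]
```

Both views agree: the axis is at (0.608, 0.245), the grip at 159° on a 125 mm radius, and the yellow mark at 246°. I'll grip it and turn it along the arc.

```bash
python3 - <<'E'
from h import *
C=np.array([.6081,.2448]); r=.1254
P=lambda d,z:np.r_[C+r*np.array([np.cos(np.radians(d)),np.sin(np.radians(d))]),z]
R=lambda d:rot(np.radians(d+90))
ctrl.goto(P(159,.19),R(159))
f=ctrl.move_l(P(159,.057),vel=.12,contact_N=12); print("contact",f,ctrl.current_tool_pos(),ctrl.current_t())
if not f:
    ctrl.command_gripper(0.0); print(ctrl.current_grip_width(),ctrl.current_grasp_force(),ctrl.current_contact_force())
    for d in np.linspace(159,246,10)[1:]:
        ctrl.move_l(P(d,.057),vel=.06,ori=R(d)); print(round(d),ctrl.current_contact_force().round(1),round(ctrl.current_t(),1),round(ctrl.current_grip_width(),3))
cv2.imwrite("pics/t1.png",ctrl.read_camera("top")[120:260,150:350])
E
```

```text
contact False [0.49144287 0.28993572 0.05763656] 4.425
0.23295623273699562 29.999872148036957 [-1.02382424  5.73728759 -1.7776465 ]
169 [ 4.4  0.2 -4.6] 6.0 0.232
178 [ 7.  -0.2 -8.3] 6.5 0.235
188 [ 11.3   3.3 -12.2] 7.0 0.239
198 [ 12.7   6.2 -14.9] 7.5 0.234
207 [ 15.5   8.5 -17.4] 8.0 0.234
217 [ 14.5  19.1 -19.2] 8.5 0.235
227 [ 18.3  19.5 -20.7] 9.0 0.234
236 [ 16.4  24.8 -17.5] 9.5 0.234
246 [ 13.7  30.2 -14.6] 10.0 0.236
```

View pics/t1.png

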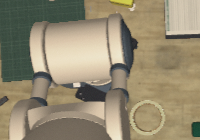

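The arm hides the vise in this picture, but the grip held throughout (width about 0.235) and the forces stayed moderate. I'll release, lift, back off and check.

```bash
python3 - <<'E'
from h import *
ctrl.command_gripper(1.0)
p=ctrl.current_tool_pos(); ctrl.move_l([p[0],p[1],.2],vel=.12)
ctrl.movej([-69.013,28.281,77.091,0,74.628,-5.472]); print(ctrl.current_t())
a=ctrl.read_camera("top"); cv2.imwrite("pics/t2.png",cv2.resize(a[140:280,170:450],(800,400),interpolation=cv2.INTER_CUBIC))
E
```

```text
15.15
```

View pics/t2.png

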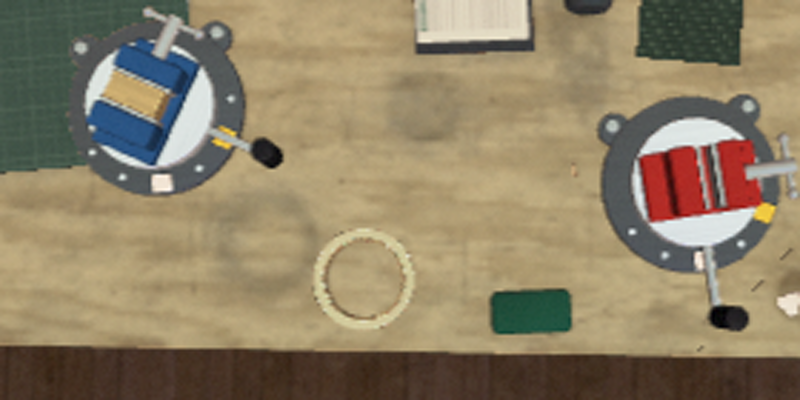

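The blue lever now lies over the yellow mark, which is at (224,137) with the grip at (267,152). The red vise's grip is unchanged at (728,317), and the arm is clear of everything.

```bash
python3 -c "
from bench import ctrl
print(ctrl.sign_off())"
```

```text
the job is handed in; nothing more can be done
None
```

I turned the blue vise to the yellow 60° mark and released it, left the red vise as it was, and handed the job in at about 15 s; the sign-off returned no verdict.

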